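# Fit the new brake pad and hold it against the disc

### The arm

A 7-joint arm with a two-finger parallel gripper is mounted at the origin on the work surface. World frame = base frame: x ahead of the robot, y to its left, z up, the work surface at z = 0. Lengths are in m, angles in rad, forces in N, time in s.
With the tool pointing down it reaches from about 0.425 to 0.925 m from the base axis. Payload 6.8 kg.
Tool frame: the origin (TCP) lies at the very end of the fingers, on their centre line; the grasp point (between the pads) lies 19 mm behind it; z points along the fingers, y is the line along which they close (so a half turn about z gives the same grasp; the last joint's range is limited). The gripper opens to 85 mm and grips with 20 to 120 N. Pads are 22 mm wide; open, the fingers measure 114 mm over their backs; the gripper's body (76 mm by 85 mm) begins 54 mm behind the grasp point. The pads swing forward as they close: fully open they stand 13 mm farther back than shut.
Start: joints at [1.056, 0.477, 0.022, 1.555, -0.011, 1.109, -0.083], TCP at [0.267, -0.62, 0.231] pointing down, gripper open.
Joint ranges: [-2.96, 2.96], [-0.34, 2.1], [-1.41, 1.46], [0.24, 2.44], [-1.37, 4.51], [0.17, 1.92], [-2.96, 2.96]. Speed limits (rad/s): [2.39, 2.39, 3.14, 3.14, 3.14, 3.14, 3.14].

### API

Orientations are given as a unit quaternion [w, x, y, z].
In Python, from station import * gives the robot as it stands.
- The arm moves only by the tool jog_arm, never from a script. Its argument "moves" is one flat list of numbers, 7 for each row, row after row: the shift along the tool's x, y, z normalised to -1 to 1, where 1 is 20 mm, then the turn, a rotation vector about the tool's x, y, z normalised to -1 to 1, where 1 is 4 degrees, then the opening, from 0 (shut) to 1 (fully open). In form: [x, y, z, rx, ry, rz, claw, x, y, z, rx, ry, rz, claw, ...]. A call has exactly 8 rows; each row shifts and turns the commanded pose from where the row before left it, along the tool's axes as they then stand; what a row does not reach is not made up. A row lasts 1/12 s, in which the tool goes at most 41.7 mm and 7.16 degrees, less where a joint would pass 70% of its speed; a pose out of reach is approached as far as the arm can. A call with a number of a shift or a turn outside -1 to 1 is refused whole. A call with a gripper value outside its range is refused whole. The fingers move at their own pace and stop on an object; "grip_force" is the grip in N (left out, the last holds). Time passes only in rows, so rows that do not move let the fingers close, or fill a call up. It gives the time, the measured TCP pose, the force, the opening and the grip force at its end, in the units of the state.
- get_obs(): the state, without advancing time (a new reading comes with each control period).
- read_camera(name): name is "side" or "top" or "wrist"; returns a dict with "color" (384x512x3 uint8, blue, green, red), "fx", "fy", "cx", "cy" (pixels), "rvec" (rotation vector, rad) and "tvec" (3), from world to camera coordinates, as OpenCV has them. Camera axes: x right, y down, z forward; pixel columns grow to the right and rows downward; lengths in m; the calibration is good to about 2 mm. A picture is of the moment at which its call begins. There is no depth.
- hand_in(): hands the job in; it is judged then, once.
The state is a dict: "t": time; "q": joint angles; "joint_vel": joint speeds; "joint_torque": joint torques, N m; "eef_pos": TCP position; "tool_rot": TCP orientation; "contact_force": force on the tool from outside, world axes, zero at the start; "torque": the same for the moment, N m; "gripper_width": opening from 0.0 (shut) to 1.0 (fully open); "grasp_force": force on a finger pad.
Only numpy, scipy, OpenCV 4.12 (cv2) and the standard library are available. Lean on these libraries where they do the work, as an engineer would, in place of code of your own. Each camera call takes 0.05 s, during which the arm holds its last target. There are 200 camera calls.

### The job

Take the new brake pad leaning in the parts tray, stand it upright with its lug at the top, and slide it down into the caliper on the side of the disc where the piston is pushed back and the gap is wide enough, lining towards the disc, until its lower edge sits on the caliper's two ledges; do not force it against the piston that stands out on the tight side. Then press it firmly, but not hard, so that the lining lies flush on the disc, and finish while still holding it pressed there, ready for the retaining pin. Leave the other things on the bench where they are.

Things in the scene. Friction and masses are not known exactly. Their poses are not given: they have to be found in the camera images.
- pad: New brake pad, 0.3-0.6 kg. Bright steel plate 104 wide x 56 high x 8 mm thick, a lug 50 wide x 24 high x 8 on the middle of its upper edge (80 high in all), dark grey-brown lining 11 mm thick on one face (19 thick in all). Origin: centre of the plate's lower edge, mid-thickness of the plate. z up to the lug, x along its width, y out of the lining side (plate y -4 to +4 mm, lining +4 to +15).
- pad_lug (a point): Centre of the pad's lug, 68 mm up its z; free to be pinched across the 8 mm thickness. At the start the pad leans about 32 degrees from upright: lower edge in the tray's compartment farthest from the robot, bare back down on that compartment's outer wall (touching 47 mm up the pad), lining upward, lug sticking up and out over the wall away from the robot.
- pad_lining (a point): Centre of the lining's outer face: 15 mm along the pad's y and 23 mm up its z. The lining is 92 mm wide from 2 to 34 mm above the pad's lower edge, 60 mm wide from there to 44 mm.
- tray: Open blue plastic parts tray, fixed to the bench, 132 x 150 x 44 mm high, walls and floor 4 mm; three compartments side by side along its x. Origin: centre of its underside. The pad leans in the one at its -x side (the side away from the robot), 40 mm wide, 142 mm long along y.
- brake: Car brake on a bench stand, fixed: base plate 200 x 200 mm, upright disc, cast-iron caliper over the top of the disc, open at the top, 164 mm long (x), 152 mm over both halves (y). Origin: centre of the base plate's underside, z up, y = disc axis. Caliper halves (inner faces at y = -40 and +40 mm) reach up to z = 221 mm, the bridges beyond x = -58 and +58 mm with bolt heads to 228 mm.
- ledges (a point): Point of the brake at x = 0, y = 0, z = 172 mm, the height of the ledges. On each side of the disc is a pad slot from the disc's face (y = 10 mm) to the caliper half, 111 mm long between two upright abutments (x = -55.5 and +55.5 mm), with a ledge at each end (x 40 to 56 mm) that carries the pad's lower edge. A seated pad's lug reaches z = 252 mm.
- disc: Brake disc, 210 mm in diameter, 20 mm thick, fixed; y along its axis, parallel to the brake's y. Origin: its centre, 115 mm above the bench; top of its rim at 220 mm; braking faces at y = -10 and +10 mm.
- piston_back: The pushed-back piston: light metal cylinder, 38 mm in diameter, axis along y, fixed. Origin 51 mm from the disc's middle plane, 193 mm above the bench, on the side where the pad belongs (the brake's +y or -y side, changing from start to start). Its face leaves a gap of 26 mm to the disc.
- piston_out: The other piston, across the disc, fixed: origin also 51 mm from the disc's middle plane, 193 mm above the bench. It stands out of its bore and leaves a gap of only 12 mm to the disc.
- worn_pad: Bystander: worn brake pad with only 3 mm of lining, lying flat on the bench, lining upward. Origin under the middle of its plate without the lug.
- wheel_nut0: Bystander: steel wheel nut, 26 mm across, 22 mm high, standing between tray and brake. Origin under its centre.
- wheel_nut1: Bystander: second steel wheel nut, same size, a little farther from the robot. Origin under its centre.
- spray_can: Bystander: plain metal can, 66 mm in diameter, 170 mm high, standing. Origin under its centre.
- carton: Bystander: small cardboard carton, 85 x 140 x 60 mm high, left of the brake. Origin under its centre.
- wrench: Bystander: spanner lying on the bench at the robot's right.
- wire_brush: Bystander: brush lying on the bench at the robot's left.
There are look-alikes about, which are no part of the job. Leave any green or turquoise look-alike of the pad alone.

How it is judged:
On the way, in this order (a step that is already met when the one before it is completed fails the run):
1. the pad is held upright, lug at the top, clear of the tray (angle between pad's own z axis and vertical below 0.15 rad and height (world z) of pad above 0.03 m and contact force between the fingers and pad above 2 N and contact force between pad and tray below 0.2 N), for 0.2 s.
2. the pad stands on the caliper's ledges in the slot with the pushed-back piston, lining towards the disc (x of pad in the frame of brake between -0.005 and 0.005 m and z of pad in the frame of brake between 0.168 and 0.1745 m and horizontal distance between pad and piston_back below 0.036 m and angle between pad's own z axis and vertical below 0.12 rad and y of pad_lining in the frame of disc between -0.0185 and 0.0185 m), for 0.1 s.
At the end, for the whole second after the job is handed in: The pad stands on the ledges (2.5 mm) of the slot with the pushed-back piston, centred within 5 mm, upright and parallel to the disc within 0.06 rad, lining within 1.7 mm of the disc; the fingers hold it (over 3 N) and press it on the disc (over 4 N), at rest (x of pad in the frame of brake between -0.005 and 0.005 m and z of pad in the frame of brake between 0.168 and 0.1745 m and horizontal distance between pad and piston_back below 0.036 m and angle between pad's own z axis and vertical below 0.06 rad and angle between the y axis of pad and the y axis of disc, either way round below 0.06 rad and y of pad_lining in the frame of disc between -0.0117 and 0.0117 m and contact force between pad and disc above 4 N and contact force between the fingers and pad above 3 N and linear speed of pad below 0.01 m/s); the arm keeps its last pose, push and grip.
It fails at once if the pad is pushed hard (over 10 N) against the piston that stands out (contact force between pad and piston_out above 10 N).
It fails at once if the pad is pressed on the disc with more than 80 N (contact force between pad and disc above 80 N).
It fails at once if another thing on the bench is moved by more than 2 cm (distance of any of worn_pad, wheel_nut0, wheel_nut1, spray_can, carton, wrench, wire_brush from where it was at the start of the episode above 0.02 m).
It also fails if it takes over 48 s, if anything falls off the work surface, if the arm or the gripper's body presses on something with over 40 N, if the wrist force passes 120 N, or if a joint passes its speed limit or range.

## Working session

There is one attempt and no reset: what is moved stays moved. The work goes in short steps, Python scripts to look and compute and a tool call to move; the robot and the scene stay as the last step left them, time stands still between calls to the robot, and variables do not carry over. Pictures are saved under pics/ and viewed, at most 10 in all, crops included, and the job is handed in when it is done.

Besides the shell and the picture viewer there is one more tool, called after ">>>" by a JSON object that holds its "name" and its "arguments", one argument or row to a line. jog_arm: Moves the arm, as the interface text tells. Scaled input: -1 to 1 covers 20 mm each way for a shift and 4 degrees each way for a turn. Its arguments: {"type":"object","properties":{"moves":{"type":"array"},"grip_force":{"type":"number"}},"required":["moves"]}

```bash
mkdir -p pics; ls; python3 - <<'E'
from station import *
import cv2,numpy as np
print(get_obs())
ims=[]
for n in("side","top"):
    c=read_camera(n);cv2.imwrite(f"pics/{n}0.png",c["color"]);print(n,c["fx"],c["cx"],c["cy"],c["rvec"],c["tvec"])
    np.savez(f"{n}0.npz",**c)
E
```

```text
pics
{'t': 0.0, 'q': array([ 1.05587563,  0.47780951,  0.02234087,  1.55648976, -0.01150586,
        1.10928356, -0.0831216 ]), 'joint_vel': array([-0.00195388,  0.00195326, -0.00182927,  0.00067494,  0.00010443,
       -0.00014526,  0.00152716]), 'joint_torque': array([ 5.14277672e-04, -5.96448576e+01,  1.60779074e+00, -2.81194103e+01,
        1.23992699e-02,  9.48830915e-03,  7.23557918e-06]), 'eef_pos': array([ 0.26683656, -0.61935596,  0.23030325]), 'tool_rot': array([-8.95834744e-04,  9.79383329e-01,  2.02008485e-01, -2.53485658e-04]), 'contact_force': array([-0.63772806, -1.20059943,  0.18040365]), 'torque': array([-0.00863217, -0.02355577,  0.04626483]), 'grasp_force': 0.0, 'gripper_width': 0.9972701129365374}
side 383.92825968303094 252.526802258451 193.7630570771461 [ 0.66341905 -2.50473676  1.33928575] [0.45661486 0.26251464 0.99212506]
top 473.6328688651161 262.36813446237767 187.63807149073838 [ 2.1065077  -2.16951659  0.16700943] [-0.00767644  0.52798517  1.51981756]
```

View pics/top0.png

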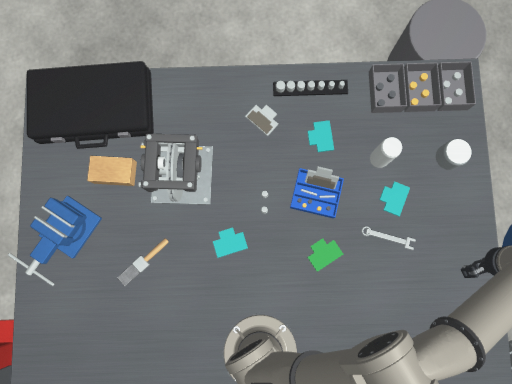

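View pics/side0.png

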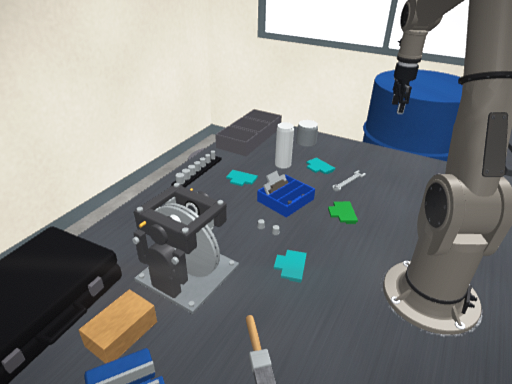

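The top view shows the blue tray at (318,193) with the leaning pad at (322,178), the brake at (175,165) and the worn pad flat at (263,118). Turquoise and green look-alikes are at (321,136), (396,198), (230,242) and (325,253). The only candidate that fits is the steel pad in the tray; I'll confirm it enlarged.

```bash
cat > lib.py <<'E'
import numpy as np,cv2
from scipy.spatial.transform import Rotation as R
def ray(c,uv):
    Rm=cv2.Rodrigues(np.array(c["rvec"]))[0];o=-Rm.T@np.array(c["tvec"]).ravel()
    d=Rm.T@np.array([(uv[0]-c["cx"])/c["fx"],(uv[1]-c["cy"])/c["fy"],1]);return o,d
def onz(c,uv,z):
    o,d=ray(c,uv);return o+d*(z-o[2])/d[2]
def proj(c,P):
    Rm=cv2.Rodrigues(np.array(c["rvec"]))[0];p=Rm@np.array(P).T+np.array(c["tvec"]).reshape(3,1)
    return np.c_[c["fx"]*p[0]/p[2]+c["cx"],c["fy"]*p[1]/p[2]+c["cy"]]
def load(n): return dict(np.load(n))
E
python3 - <<'E'
from lib import *
c=load("top0.npz");s=load("side0.npz")
def cr(im,x,y,w,h,k): return cv2.resize(im[y:y+h,x:x+w],None,fx=k,fy=k,interpolation=cv2.INTER_CUBIC)
a=cr(c["color"],280,155,72,72,5.5);b=cr(c["color"],135,125,90,90,4.4)
a=cv2.resize(a,(396,300));a=cr(c["color"],282,155,72,72,5.5)
b=cv2.resize(b,(396,396))
cv2.imwrite("pics/c1.png",np.hstack([a,b]))
# tray mask
h=cv2.cvtColor(c["color"],cv2.COLOR_BGR2HSV)
m=cv2.inRange(h,(105,120,60),(130,255,255));m[:, :280]=0;m[:,352:]=0;m[:155]=0;m[230:]=0
p=cv2.findNonZero(m);hull=cv2.convexHull(p)[:,0];r=cv2.minAreaRect(p);print(r,hull.tolist())
for q in cv2.boxPoints(r): print(q,onz(c,q,.044).round(4))
E
```

```text
((316.6952819824219, 192.87982177734375), (46.5093994140625, 41.13580322265625), 13.392498016357422) [[343, 180], [342, 185], [337, 208], [335, 216], [334, 217], [330, 217], [325, 216], [304, 211], [292, 208], [290, 207], [290, 206], [292, 197], [298, 171], [299, 169], [300, 168], [301, 168], [343, 178]]
[289.30902 207.50214] [ 0.4588 -0.1094  0.044 ]
[298.8369  167.48499] [ 0.5912 -0.146   0.044 ]
[344.08154 178.2575 ] [ 0.5505 -0.2937  0.044 ]
[334.55365 218.27466] [ 0.4192 -0.2553  0.044 ]
```

View pics/c1.png

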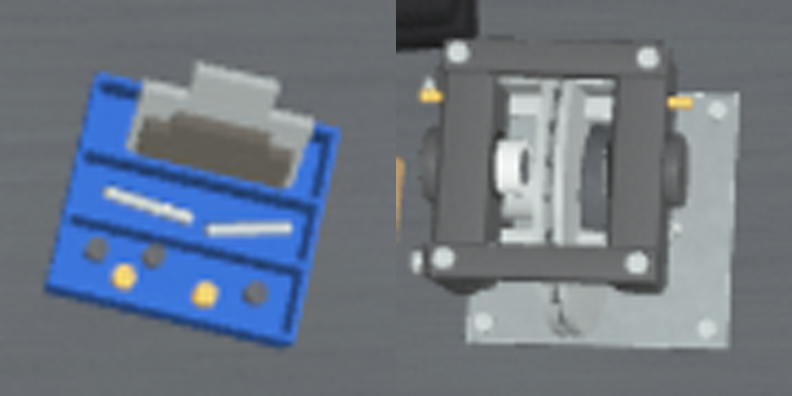

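Crop left shows the real pad: steel plate with brown lining, lug pointing up-right and away over the wall, in the tray's far compartment. Crop right shows the caliper, with a light piston at crop (512,165) and a dark one at crop (597,165). Next I'll measure the brake from its four bolt heads and find which piston is pushed back.

```bash
python3 - <<'E'
from lib import *
c=load("top0.npz");s=load("side0.npz")
for n,k in(("top",c),("side",s)): print(n,ray(k,(0,0))[0].round(3))
B=np.array([[457,52],[648,57],[443,258],[637,262]],float)
B=np.c_[135+(B[:,0]-396)/4.4,125+B[:,1]/4.4]-0.4
W=np.array([onz(c,b,.228) for b in B]);print(W.round(4))
ctr=W.mean(0)
ex=(W[0]+W[1]-W[2]-W[3])[:2];ey=(W[0]+W[2]-W[1]-W[3])[:2]
print(ctr.round(4),np.degrees(np.arctan2(ex[1],ex[0])),np.degrees(np.arctan2(-ey[0],ey[1])),np.linalg.norm(ex)/2,np.linalg.norm(ey)/2)
a=(np.arctan2(ex[1],ex[0])+np.arctan2(-ey[0],ey[1]))/2
Rz=R.from_euler("z",a).as_matrix();o=np.r_[ctr[:2],0]
np.savez("brake.npz",a=a,o=o)
th=np.linspace(0,2*np.pi,40)
def draw(k,x,y,w,h,f,T):
    im=cv2.resize(k["color"][y:y+h,x:x+w],None,fx=f,fy=f,interpolation=cv2.INTER_CUBIC);im2=im.copy()
    def pl(P,col):
        q=(proj(k,(Rz@np.array(P).T).T+o)+.5-[x,y])*f
        cv2.polylines(im2,[q.round().astype(int)],False,col,1)
    for sg in(1,-1):
        for yy,col in((.036,(0,255,0)),(.022,(0,0,255))):
            pl([[.019*np.cos(t),sg*yy,.193+.019*np.sin(t)] for t in th],col)
        pl([[.105*np.cos(t),sg*.01,.115+.105*np.sin(t)] for t in th],(255,255,0))
        pl([[-.058,sg*.04,.221],[.058,sg*.04,.221]],(255,0,255))
    return np.vstack([im,im2])
A=draw(c,147,137,54,54,5.5,0);S=draw(s,130,180,105,80,3.7,0)
A=cv2.resize(A,(297,594)) ;S=cv2.resize(S,(390,594))
cv2.imwrite("pics/b1.png",np.hstack([A,S]))
E
```

```text
top [ 0.282 -0.023  1.584]
side [0.078 0.819 0.765]
[[0.661  0.3086 0.228 ]
 [0.6536 0.1804 0.228 ]
 [0.521  0.3166 0.228 ]
 [0.5145 0.1884 0.228 ]]
[0.5875 0.2485 0.228 ] -3.2983292987457027 -3.0922648094169856 0.1398274388438441 0.12835806150134144
```

View pics/b1.png

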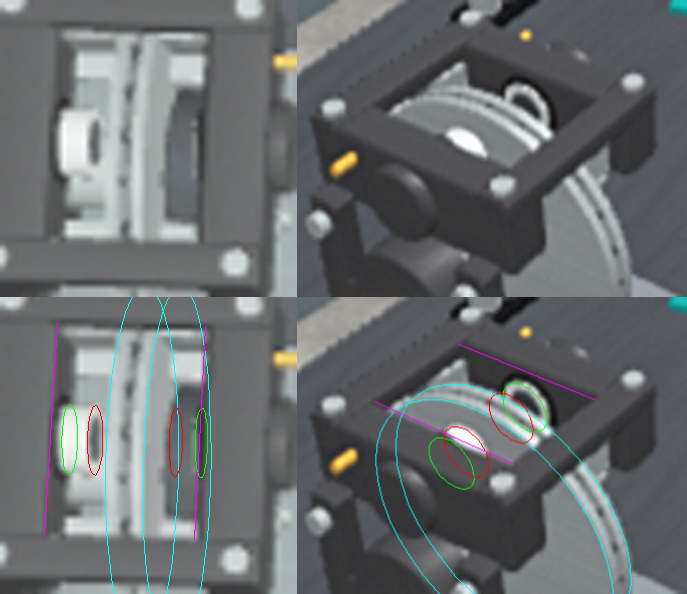

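The overlay settles it. The +y piston fits the red "out" ring and the -y piston fits the green "back" ring in the side view, so the wide slot is on the brake's -y side. Now I'll find the pad pose and plan the grasp.

```bash
cat >> lib.py <<'E'
from scipy.linalg import fractional_matrix_power as fmp
def T(p,Rm): M=np.eye(4);M[:3,:3]=Rm;M[:3,3]=p;return M
def cur():
    from station import get_obs
    o=get_obs();q=o["tool_rot"];return T(o["eef_pos"],R.from_quat(np.r_[q[1:],q[0]]).as_matrix())
def rows(A,B):
    D=np.linalg.inv(A)@B
    rv=R.from_matrix(D[:3,:3]).as_rotvec(degrees=True)
    n=int(np.ceil(max(abs(D[:3,3]).max()/.0185,abs(rv).max()/3.9,1)/8))*8
    E=np.real(fmp(D,1/n));r=np.r_[E[:3,3]/.02,R.from_matrix(E[:3,:3]).as_rotvec(degrees=True)/4]
    print(n,"rows of",r.round(3).tolist())
def padR(phi,lean):
    # phi: heading (deg) of the horizontal direction opposite the lining; lean outward (deg)
    n=np.r_[np.cos(np.radians(phi)),np.sin(np.radians(phi)),0];k=np.r_[0,0,1];l=np.radians(lean)
    z=np.sin(l)*n+np.cos(l)*k;y=-np.cos(l)*n+np.sin(l)*k;return np.c_[np.cross(y,z),y,z]
def tool(Ppad,Rpad,up):
    # tool z=-pad z, tool y=-pad y ; tip 'up' m up the pad
    return T(Ppad+Rpad[:,2]*up,np.c_[Rpad[:,0],-Rpad[:,1],-Rpad[:,2]])
E
python3 - <<'E'
from lib import *
c=load("top0.npz");s=load("side0.npz")
f=lambda q:np.array([282+q[0]/5.5,155+q[1]/5.5])-.4
L=[onz(c,f(q),.075) for q in((195,62),(280,82))]
S=[onz(c,f(q),.0555) for q in((143,80),(313,117))]
for p in L+S: print(p.round(4))
for P in(L,S):
    d=P[1]-P[0];print(((P[0]+P[1])/2).round(4),np.linalg.norm(d),"n heading",np.degrees(np.arctan2(d[1],d[0]))+90)
# tray prediction
ct=np.mean([[.4588,-.1094],[.5912,-.146],[.5505,-.2937],[.4192,-.2553]],0);phi=-15.4
Rp=padR(phi,32);n=np.r_[np.cos(np.radians(phi)),np.sin(np.radians(phi)),0]
o=np.r_[ct,0]+n*.0337+[0,0,.0061]
print("tray ctr",ct,"pred origin",o,"lug top front",(o+Rp@[0,.004,.08]).round(4),"shoulder",(o+Rp@[0,.004,.056]).round(4))
pts=np.array([o+Rp@np.array(v) for v in([-.025,.004,.08],[.025,.004,.08],[-.052,.004,.056],[.052,.004,.056],[-.046,.015,.002],[.046,.015,.002])])
print("top crop",((proj(c,pts)+.4-[282,155])*5.5).round(0).tolist());print("side",proj(s,pts).round(1).tolist())
h=cv2.cvtColor(s["color"],cv2.COLOR_BGR2HSV)
cv2.imwrite("pics/s1.png",cv2.resize(s["color"][165:220,250:325],None,fx=8,fy=8,interpolation=cv2.INTER_CUBIC))
E
```

```text
[ 0.5885 -0.2028  0.075 ]
[ 0.575  -0.2524  0.075 ]
[ 0.5824 -0.1736  0.0555]
[ 0.5569 -0.2739  0.0555]
[ 0.5817 -0.2276  0.075 ] 0.05132513545346057 n heading -15.277230600876308
[ 0.5697 -0.2237  0.0555] 0.10343815381423575 n heading -14.265432337104798
tray ctr [ 0.504925 -0.2011  ] pred origin [ 0.53741502 -0.21004924  0.0061    ] lug top front [ 0.575  -0.2204  0.0761] shoulder [ 0.5628 -0.217   0.0557]
top crop [[268.0, 93.0], [185.0, 73.0], [303.0, 130.0], [132.0, 90.0], [270.0, 199.0], [122.0, 164.0]]
side [[275.5, 171.3], [265.9, 176.4], [282.9, 174.8], [263.0, 185.7], [289.2, 189.0], [271.9, 199.2]]
```

View pics/s1.png

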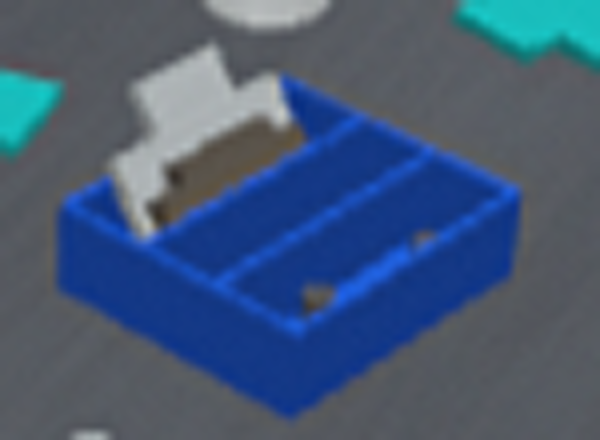

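The side crop shows the lug's top corners at (266.5,175.6) and (276.9,170.6). The outline seen from above is the back edge of the top, which agrees with the tray-derived pose shifted about 5 mm towards -y. Planning the approach.

```bash
python3 - <<'E'
from lib import *
Rp=padR(-15.2,32);o=np.array([.5361,-.2148,.0061]);np.savez("pad.npz",R=Rp,o=o)
c=load("top0.npz");s=load("side0.npz")
for x in(-.025,.025):
    for y in(-.004,.004):
        P=[o+Rp@[x,y,.08]];print(x,y,((proj(c,P)[0]+.4-[282,155])*5.5).round(0),((proj(s,P)[0]+.4-[250,165])*8).round(0))
A=cur();B=tool(o,Rp,.18);print(B[:3,3]);rows(A,B)
E
```

```text
-0.025 -0.004 [277.  85.] [203.  52.]
-0.025 0.004 [276.  95.] [214.  49.]
0.025 -0.004 [194.  66.] [126.  93.]
0.025 0.004 [193.  75.] [138.  90.]
[ 0.62814855 -0.23980904  0.15874866]
32 rows of [0.854, 0.047, 0.067, 0.232, -0.113, -0.391]
```

```bash
python3 - <<'E'
from lib import *
d=load("pad.npz");c=load("top0.npz")
print(onz(c,(391,143),.17),onz(c,(458,150),.17))
A=cur();B=tool(d["o"],d["R"],.25);print(B[:3,3]);rows(A,B)
D=np.linalg.inv(A)@B
for f in(.25,.5,.75): print((A@np.real(fmp(D,f)))[:3,3].round(3))
E
```

```text
[ 0.63383549 -0.42132834  0.17      ] [ 0.60569877 -0.62415689  0.17      ]
[ 0.66394521 -0.24953477  0.21811202]
32 rows of [0.873, 0.074, -0.039, 0.232, -0.113, -0.391]
[ 0.395 -0.563  0.233]
[ 0.507 -0.48   0.229]
[ 0.599 -0.373  0.222]
```

>>> {"name": "jog_arm", "arguments": {
  "moves": [0.87,0.07,-0.04,0.23,-0.11,-0.39,0.6,0.87,0.07,-0.04,0.23,-0.11,-0.39,0.6,0.87,0.07,-0.04,0.23,-0.11,-0.39,0.6,0.87,0.07,-0.04,0.23,-0.11,-0.39,0.6,0.87,0.07,-0.04,0.23,-0.11,-0.39,0.6,0.87,0.07,-0.04,0.23,-0.11,-0.39,0.6,0.87,0.07,-0.04,0.23,-0.11,-0.39,0.6,0.87,0.07,-0.04,0.23,-0.11,-0.39,0.6]
}}

```text
t: 0.77
eef_pos: [0.3957, -0.5622, 0.2337]
tool_rot: [-0.057, 0.949, 0.308, -0.043]
contact_force: [0.6, 0.9, -0.4]
gripper_width: 0.601
grasp_force: 0.0
```

>>> {"name": "jog_arm", "arguments": {
  "moves": [0.87,0.07,-0.04,0.23,-0.11,-0.39,0.5,0.87,0.07,-0.04,0.23,-0.11,-0.39,0.5,0.87,0.07,-0.04,0.23,-0.11,-0.39,0.5,0.87,0.07,-0.04,0.23,-0.11,-0.39,0.5,0.87,0.07,-0.04,0.23,-0.11,-0.39,0.5,0.87,0.07,-0.04,0.23,-0.11,-0.39,0.5,0.87,0.07,-0.04,0.23,-0.11,-0.39,0.5,0.87,0.07,-0.04,0.23,-0.11,-0.39,0.5]
}}

```text
t: 1.43
eef_pos: [0.5076, -0.4786, 0.23]
tool_rot: [-0.113, 0.902, 0.407, -0.086]
contact_force: [0.5, -0.3, -0.3]
gripper_width: 0.504
grasp_force: 0.0
```

>>> {"name": "jog_arm", "arguments": {
  "moves": [0.87,0.07,-0.04,0.23,-0.11,-0.39,0.5,0.87,0.07,-0.04,0.23,-0.11,-0.39,0.5,0.87,0.07,-0.04,0.23,-0.11,-0.39,0.5,0.87,0.07,-0.04,0.23,-0.11,-0.39,0.5,0.87,0.07,-0.04,0.23,-0.11,-0.39,0.5,0.87,0.07,-0.04,0.23,-0.11,-0.39,0.5,0.87,0.07,-0.04,0.23,-0.11,-0.39,0.5,0.87,0.07,-0.04,0.23,-0.11,-0.39,0.5]
}}

```text
t: 2.1
eef_pos: [0.598, -0.3725, 0.2242]
tool_rot: [-0.166, 0.841, 0.5, -0.126]
contact_force: [0.1, -0.4, -0.4]
gripper_width: 0.499
grasp_force: 0.0
```

>>> {"name": "jog_arm", "arguments": {
  "moves": [0.87,0.07,-0.04,0.23,-0.11,-0.39,0.5,0.87,0.07,-0.04,0.23,-0.11,-0.39,0.5,0.87,0.07,-0.04,0.23,-0.11,-0.39,0.5,0.87,0.07,-0.04,0.23,-0.11,-0.39,0.5,0.87,0.07,-0.04,0.23,-0.11,-0.39,0.5,0.87,0.07,-0.04,0.23,-0.11,-0.39,0.5,0.87,0.07,-0.04,0.23,-0.11,-0.39,0.5,0.87,0.07,-0.04,0.23,-0.11,-0.39,0.5]
}}

```text
t: 2.77
eef_pos: [0.6628, -0.249, 0.2209]
tool_rot: [-0.217, 0.765, 0.584, -0.165]
contact_force: [0.1, -1.1, 0.2]
gripper_width: 0.503
grasp_force: 0.0
```

Now a wrist view with the predicted pad outline overlaid, as a check.

```bash
python3 - <<'E'
from lib import *
from station import *
d=load("pad.npz");o,Rp=d["o"],d["R"]
c=read_camera("wrist");np.savez("wrist0.npz",**c)
im=c["color"].copy()
P=np.array([o+Rp@np.array([x,-.004,z]) for x,z in((-.052,0),(-.052,.056),(-.025,.056),(-.025,.08),(.025,.08),(.025,.056),(.052,.056),(.052,0))])
q=proj(c,P);print(q.round(0).tolist())
cv2.polylines(im,[q.round().astype(int)],False,(0,0,255),1)
q=proj(c,P+Rp[:,1]*.008);cv2.polylines(im,[q.round().astype(int)],False,(0,255,0),1)
cv2.imwrite("pics/w0.png",im)
A=cur();rows(A,tool(o,Rp,.10))
E
```

```text
[[258.0, 194.0], [259.0, 210.0], [259.0, 188.0], [260.0, 194.0], [260.0, 147.0], [259.0, 143.0], [260.0, 118.0], [259.0, 114.0]]
16 rows of [-0.019, 0.005, 0.472, 0.004, -0.003, 0.007]
```

View pics/w0.png

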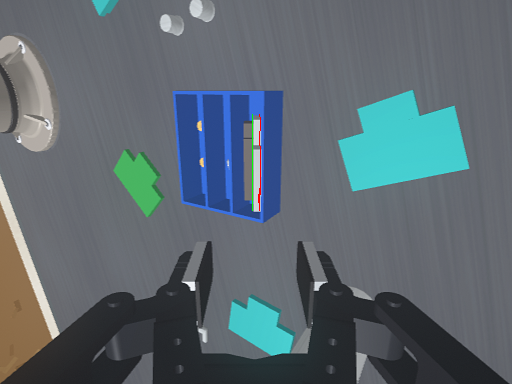

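The wrist view shows the pad edge-on at columns ~252-261, rows 113-212, and the predicted outline lies on it. I'll measure the offset and then descend.

```bash
python3 - <<'E'
from lib import *
d=load("pad.npz");o,Rp=d["o"],d["R"]
c=load("wrist0.npz");h=cv2.cvtColor(c["color"],cv2.COLOR_BGR2HSV)
m=(h[...,1]<60)&(h[...,2]>125);m[:100]=0;m[222:]=0;m[:,:240]=0;m[:,270:]=0
for r in range(108,220,6): 
    k=np.flatnonzero(m[r]);print(r,k.min() if len(k) else None,k.max() if len(k) else None,h[r,250:264,2].tolist() if r in(132,168,198) else "")
f=lambda x,y,z:proj(c,[o+Rp@[x,y,z]])[0].round(1).tolist()
for a in((0,-.004,.08),(0,.004,.08),(-.04,-.004,.056),(-.04,.004,.056),(.04,.004,.056),(.052,.004,.056),(-.052,.004,.056)):print(a,f(*a))
E
```

```text
108 None None 
114 None None 
120 254 260 
126 244 260 
132 253 260 [121, 119, 125, 173, 224, 220, 219, 219, 219, 219, 220, 222, 225, 209]
138 253 260 
144 252 260 
150 252 260 
156 252 260 
162 253 260 
168 253 260 [121, 119, 124, 169, 217, 213, 212, 212, 212, 212, 213, 219, 225, 204]
174 253 260 
180 253 260 
186 253 260 
192 253 260 
198 245 260 [122, 121, 118, 156, 221, 216, 215, 215, 215, 214, 218, 223, 221, 186]
204 254 260 
210 253 260 
216 None None 
(0, -0.004, 0.08) [259.8, 171.4]
(0, 0.004, 0.08) [252.0, 171.4]
(-0.04, -0.004, 0.056) [259.1, 200.1]
(-0.04, 0.004, 0.056) [252.1, 200.1]
(0.04, 0.004, 0.056) [251.9, 129.2]
(0.052, 0.004, 0.056) [251.9, 117.6]
(-0.052, 0.004, 0.056) [252.1, 209.9]
```

```bash
python3 - <<'E'
from lib import *
d=load("pad.npz");o,Rp=d["o"],d["R"];o=o-Rp[:,1]*.001-Rp[:,0]*.001
np.savez("pad.npz",R=Rp,o=o)
rows(cur(),tool(o,Rp,.055))
E
```

```text
16 rows of [-0.023, 0.008, 0.613, 0.004, -0.003, 0.007]
```

>>> {"name": "jog_arm", "arguments": {
  "moves": [-0.02,0.01,0.8,0,0,0.01,0.5,-0.02,0.01,0.8,0,0,0.01,0.5,-0.02,0.01,0.8,0,0,0.01,0.5,-0.02,0.01,0.8,0,0,0.01,0.5,-0.02,0.01,0.8,0,0,0.01,0.5,-0.02,0.01,0.8,0,0,0.01,0.5,-0.02,0.01,0.8,0,0,0.01,0.5,-0.02,0.01,0.8,0,0,0.01,0.5]
}}

```text
t: 3.48
eef_pos: [0.5979, -0.2356, 0.1106]
tool_rot: [-0.216, 0.767, 0.581, -0.165]
contact_force: [0.3, -0.2, 0.8]
gripper_width: 0.5
grasp_force: 0.0
```

>>> {"name": "jog_arm", "arguments": {
  "moves": [-0.02,0.01,0.7,0,0,0.01,0.5,-0.02,0.01,0.7,0,0,0.01,0.5,-0.02,0.01,0.7,0,0,0.01,0.5,-0.02,0.01,0.5,0,0,0.01,0.5,-0.02,0.01,0.4,0,0,0.01,0.5,-0.02,0,0.2,0,0,0.01,0.5,-0.02,0,0.1,0,0,0.01,0.5,0,0,0,0,0,0,0.5]
}}

```text
t: 4.15
eef_pos: [0.5649, -0.23, 0.0543]
tool_rot: [-0.216, 0.769, 0.579, -0.166]
contact_force: [0.3, -0.1, -0.5]
gripper_width: 0.505
grasp_force: 0.0
```

```bash
python3 - <<'E'
from lib import *
d=load("pad.npz");o,Rp=d["o"],d["R"];rows(cur(),tool(o,Rp,.055))
from station import *
c=read_camera("wrist");np.savez("wrist1.npz",**c);cv2.imwrite("pics/w1.png",c["color"])
E
```

```text
8 rows of [0.038, -0.003, 0.017, 0.013, -0.005, -0.025]
```

View pics/w1.png

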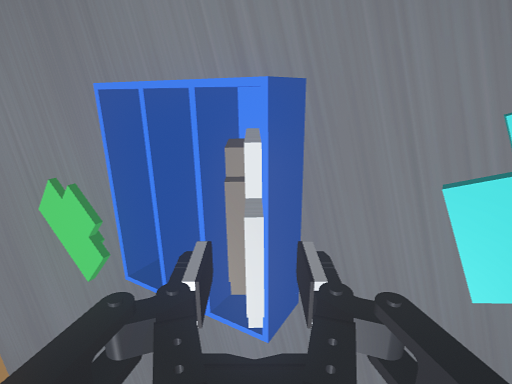

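The wrist view shows the lug's top at rows 215-325, columns 245-265, between the fingers at columns 210 and 300. I'll apply the small correction, then grip.

>>> {"name": "jog_arm", "arguments": {
  "moves": [0.08,0,0,0.03,0,-0.05,0.5,0.08,0,0.03,0.03,0,-0.05,0.5,0.08,0,0.03,0.03,0,-0.05,0.5,0.06,0,0.03,0.02,0,-0.05,0.4,0,0,0,0,0,0,0.3,0,0,0,0,0,0,0,0,0,0,0,0,0,0,0,0,0,0,0,0,0],
  "grip_force": 80
}}

```text
t: 4.87
eef_pos: [0.5655, -0.2238, 0.0528]
tool_rot: [-0.22, 0.764, 0.584, -0.166]
contact_force: [0.2, -0.2, 0.7]
gripper_width: 0.076
grasp_force: 79.5
```

>>> {"name": "jog_arm", "arguments": {
  "moves": [0,0,0,0,0,0,0,0,0,0,0,0,0,0,0,0,0,0,0,0,0,0,0,0,0,0,0,0,0,0,0,0,0,0,0,0,0,0,0,0,0,0,0,0,0,0,0,0,0,0,0,0,0,0,0,0]
}}

```text
t: 5.53
eef_pos: [0.5656, -0.2238, 0.0528]
tool_rot: [-0.22, 0.764, 0.584, -0.166]
contact_force: [0.6, 0.0, 1.4]
gripper_width: 0.073
grasp_force: 79.5
```

```bash
python3 - <<'E'
from lib import *
d=load("pad.npz");o,Rp=d["o"],d["R"];A=cur();rows(A,tool(o,Rp,.055));print(A.round(4))
B=A.copy();B[:3,3]+=Rp[:,2]*.07;B[2,3]+=.04;rows(A,B)
E
```

```text
8 rows of [-0.0, -0.002, 0.006, -0.0, -0.005, 0.0]
[[ 0.2635  0.8183 -0.5108  0.5656]
 [ 0.9646 -0.2222  0.1418 -0.2238]
 [ 0.0025 -0.5301 -0.8479  0.0528]
 [ 0.      0.      0.      1.    ]]
8 rows of [0.002, -0.133, -0.649, 0.0, -0.0, -0.0]
```

>>> {"name": "jog_arm", "arguments": {
  "moves": [0,-0.1,-0.3,0,0,0,0,0,-0.1,-0.6,0,0,0,0,0,-0.1,-0.8,0,0,0,0,0,-0.1,-0.9,0,0,0,0,0,-0.1,-0.9,0,0,0,0,0,-0.1,-0.9,0,0,0,0,0,-0.2,-0.9,0,0,0,0,0,-0.2,-0.9,0,0,0,0]
}}

```text
t: 6.2
eef_pos: [0.6131, -0.2372, 0.1698]
tool_rot: [-0.22, 0.764, 0.584, -0.166]
contact_force: [1.3, 0.3, -4.8]
gripper_width: 0.078
grasp_force: 78.9
```

```bash
python3 - <<'E'
from lib import *
A=cur();print(A[:3,3])
B=tool(np.array([.58,-.20,.28]),padR(-15.3,0),.055);print(B[:3,3]);rows(A,B)
E
```

```text
[ 0.61310059 -0.23717228  0.1697533 ]
[ 0.58  -0.2    0.335]
16 rows of [0.085, -0.279, -0.462, -0.5, -0.002, 0.001]
```

>>> {"name": "jog_arm", "arguments": {
  "moves": [0.08,-0.28,-0.46,-0.5,0,0,0,0.08,-0.28,-0.46,-0.5,0,0,0,0.08,-0.28,-0.46,-0.5,0,0,0,0.08,-0.28,-0.46,-0.5,0,0,0,0.08,-0.28,-0.46,-0.5,0,0,0,0.08,-0.28,-0.46,-0.5,0,0,0,0.08,-0.28,-0.46,-0.5,0,0,0,0.08,-0.28,-0.46,-0.5,0,0,0]
}}

```text
t: 6.87
eef_pos: [0.6067, -0.2223, 0.255]
tool_rot: [-0.111, 0.787, 0.601, -0.083]
contact_force: [-0.0, 0.4, -4.2]
gripper_width: 0.075
grasp_force: 79.1
```

>>> {"name": "jog_arm", "arguments": {
  "moves": [0.08,-0.28,-0.46,-0.5,0,0,0,0.08,-0.28,-0.46,-0.5,0,0,0,0.08,-0.28,-0.46,-0.5,0,0,0,0.08,-0.28,-0.46,-0.5,0,0,0,0.08,-0.28,-0.46,-0.5,0,0,0,0.08,-0.28,-0.46,-0.5,0,0,0,0.08,-0.28,-0.46,-0.5,0,0,0,0.08,-0.28,-0.46,-0.5,0,0,0]
}}

```text
t: 7.53
eef_pos: [0.578, -0.2014, 0.3344]
tool_rot: [-0.0, 0.795, 0.607, 0.001]
contact_force: [-0.4, -0.1, -3.6]
gripper_width: 0.077
grasp_force: 79.0
```

```bash
python3 - <<'E'
from lib import *
A=cur();print(A.round(3))
b=load("brake.npz");o=b["o"];a=float(b["a"]);print(o,np.degrees(a))
Rz=R.from_euler("z",a).as_matrix()
P=o+Rz@[0,-.027,.285];B=tool(P,padR(np.degrees(a)-90,0),.055);print(B[:3,3]);rows(A,B)
D=np.linalg.inv(A)@B
for f in(.25,.5,.75): print((A@np.real(fmp(D,f)))[:3,3].round(3))
E
```

```text
[[ 0.263  0.965  0.001  0.578]
 [ 0.965 -0.263  0.002 -0.201]
 [ 0.002  0.001 -1.     0.334]
 [ 0.     0.     0.     1.   ]]
[0.5875045  0.24848151 0.        ] -3.195297054081344
[0.58599953 0.22152348 0.34      ]
24 rows of [0.593, -0.746, -0.011, -0.0, -0.001, 0.812]
[ 0.524 -0.101  0.336]
[0.507 0.011 0.337]
[0.529 0.123 0.339]
```

>>> {"name": "jog_arm", "arguments": {
  "moves": [0.59,-0.75,0,0,0,0.81,0,0.59,-0.75,0,0,0,0.81,0,0.59,-0.75,0,0,0,0.81,0,0.59,-0.75,0,0,0,0.81,0,0.59,-0.75,0,0,0,0.81,0,0.59,-0.75,0,0,0,0.81,0,0.59,-0.75,0,0,0,0.81,0,0.59,-0.75,0,0,0,0.81,0]
}}

```text
t: 8.2
eef_pos: [0.513, -0.0639, 0.3343]
tool_rot: [-0.001, 0.911, 0.412, 0.0]
contact_force: [0.8, -0.2, -4.2]
gripper_width: 0.073
grasp_force: 79.0
```

>>> {"name": "jog_arm", "arguments": {
  "moves": [0.59,-0.75,0,0,0,0.81,0,0.59,-0.75,0,0,0,0.81,0,0.59,-0.75,0,0,0,0.81,0,0.59,-0.75,0,0,0,0.81,0,0.59,-0.75,0,0,0,0.81,0,0.59,-0.75,0,0,0,0.81,0,0.59,-0.75,0,0,0,0.81,0,0.59,-0.75,0,0,0,0.81,0]
}}

```text
t: 8.87
eef_pos: [0.5154, 0.0877, 0.3347]
tool_rot: [-0.001, 0.98, 0.197, 0.0]
contact_force: [0.3, 0.4, -3.9]
gripper_width: 0.074
grasp_force: 79.0
```

```bash
python3 - <<'E'
from lib import *
from station import *
A=cur();print(A.round(3))
b=load("brake.npz");o=b["o"];a=float(b["a"])
Rz=R.from_euler("z",a).as_matrix()
c=read_camera("wrist");np.savez("wrist2.npz",**c);im=c["color"].copy();print(ray(c,(0,0))[0])
def pl(P,col):
    q=proj(c,(Rz@np.array(P,float).T).T+o);print(q.round(0).tolist())
    cv2.polylines(im,[q.round().astype(int)],False,col,1)
for y in(-.04,.04):pl([[-.058,y,.221],[.058,y,.221]],(0,0,255))
for y in(-.01,.01):pl([[x,y,.115+np.sqrt(.105**2-x*x)] for x in(-.05,-.025,0,.025,.05)],(0,255,255))
pl([[.058,-.04,.221],[.058,.04,.221]],(0,255,0));pl([[-.058,-.04,.221],[-.058,.04,.221]],(0,255,0))
cv2.imwrite("pics/w2.png",im)
E
```

```text
[[ 0.922  0.386 -0.     0.515]
 [ 0.386 -0.922  0.002  0.088]
 [ 0.001 -0.002 -1.     0.335]
 [ 0.     0.     0.     1.   ]]
[0.59008723 0.11913946 0.47675775]
[[117.0, 117.0], [169.0, -38.0]]
[[16.0, 69.0], [55.0, -101.0]]
[[91.0, 90.0], [95.0, 59.0], [103.0, 25.0], [115.0, -9.0], [131.0, -41.0]]
[[67.0, 78.0], [69.0, 46.0], [76.0, 12.0], [88.0, -23.0], [105.0, -55.0]]
[[169.0, -38.0], [55.0, -101.0]]
[[117.0, 117.0], [16.0, 69.0]]
```

View pics/w2.png

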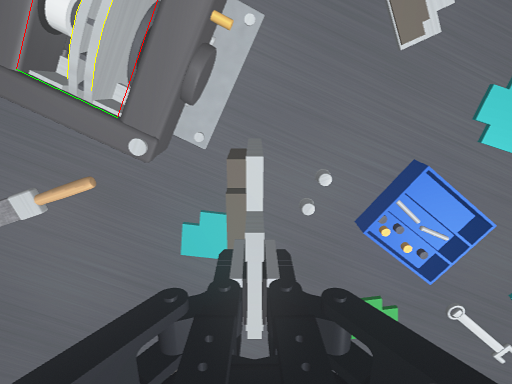

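The pad is held straight, with the lug between the fingers. Brake overlay is near the true window edges, with the near -y corner at about (118,117). I'll move so the wrist camera sits above the caliper and refine there.

```bash
python3 - <<'E'
from lib import *
A=cur();b=load("brake.npz");o=b["o"];a=float(b["a"]);Rz=R.from_euler("z",a).as_matrix()
P=o+Rz@[-.09,-.027,.285];B=tool(P,padR(np.degrees(a)-90,0),.055);print(B[:3,3]);rows(A,B)
E
```

```text
[0.49613945 0.22654004 0.34      ]
8 rows of [0.046, -0.852, -0.03, -0.009, -0.003, 0.813]
```

>>> {"name": "jog_arm", "arguments": {
  "moves": [0.05,-0.85,-0.03,0,0,0.81,0,0.05,-0.85,-0.03,0,0,0.81,0,0.05,-0.85,-0.03,0,0,0.81,0,0.05,-0.85,-0.03,0,0,0.81,0,0.05,-0.85,-0.03,0,0,0.81,0,0.05,-0.85,-0.03,0,0,0.81,0,0.05,-0.85,-0.03,0,0,0.81,0,0.05,-0.85,-0.03,0,0,0.81,0]
}}

```text
t: 9.58
eef_pos: [0.4962, 0.221, 0.3398]
tool_rot: [-0.001, 1.0, -0.028, -0.0]
contact_force: [0.2, -0.9, -3.6]
gripper_width: 0.076
grasp_force: 79.1
```

```bash
cat > ov.py <<'E'
from lib import *
def overlay(c,o,a,fn):
    im=c["color"].copy();Rz=R.from_euler("z",a).as_matrix()
    def pl(P,col):
        q=proj(c,(Rz@np.array(P,float).T).T+o);print(q.round(1).tolist())
        cv2.polylines(im,[q.round().astype(int)],False,col,1)
    for y in(-.04,.04):pl([[-.058,y,.221],[.058,y,.221]],(0,0,255))
    for y in(-.01,.01):pl([[x,y,.115+np.sqrt(.105**2-x*x)] for x in(-.05,-.025,0,.025,.05)],(0,255,255))
    for x in(.058,-.058):pl([[x,-.04,.221],[x,.04,.221]],(0,255,0))
    cv2.imwrite(fn,im)
E
python3 - <<'E'
from ov import *
from station import *
A=cur();print(A.round(3))
b=load("brake.npz")
c=read_camera("wrist");np.savez("wrist3.npz",**c);print(ray(c,(0,0))[0])
overlay(c,b["o"],float(b["a"]),"pics/w3.png")
E
```

```text
[[ 0.998 -0.055 -0.     0.496]
 [-0.055 -0.998  0.002  0.221]
 [-0.    -0.002 -1.     0.34 ]
 [ 0.     0.     0.     1.   ]]
[0.57703568 0.21665067 0.48176165]
[[263.4, 149.6], [265.1, -10.2]]
[[167.8, 149.5], [154.0, -10.4]]
[[228.6, 137.5], [226.9, 108.5], [225.8, 75.7], [225.2, 41.0], [225.4, 7.0]]
[[205.6, 137.4], [202.4, 108.5], [200.2, 75.7], [199.1, 41.0], [199.4, 6.9]]
[[265.1, -10.2], [154.0, -10.4]]
[[263.4, 149.6], [167.8, 149.5]]
```

View pics/w3.png

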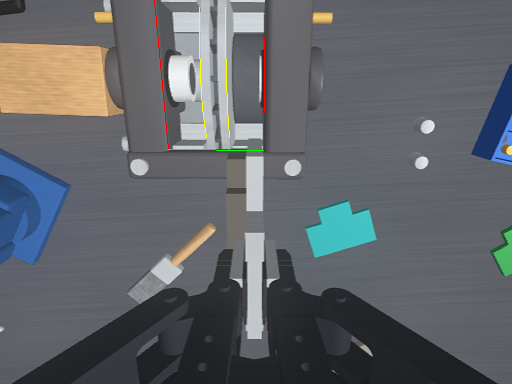

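The view shows the caliper from above: light piston (out) at (185,78), dark shaded -y slot at columns 232-266, bolts at (139,167) and (292,168). Measuring the edges.

```bash
python3 - <<'E'
from lib import *
c=load("wrist3.npz");g=cv2.cvtColor(c["color"],cv2.COLOR_BGR2GRAY)
for r in(30,75,120,130): print(r,[(x,int(g[r,x])) for x in range(150,276,1)][::1] if 0 else "".join(f"{v:4d}" for v in g[r,150:276]))
for x in(185,215,240): print(x,g[120:185,x].tolist())
ys=[]
for x0 in(139,292):
    m=(g[152:184,x0-14:x0+15]>130).astype(np.uint8);k,l,st,ce=cv2.connectedComponentsWithStats(m);i=1+np.argmax(st[1:,4]);p=ce[i]+[x0-14,152];w=onz(c,p,.228);ys.append(w);print(p,st[i],w)
m=(ys[0]+ys[1])/2;d=ys[0]-ys[1];a=np.arctan2(-d[0],d[1]);print(m,np.degrees(a),np.linalg.norm(d));Rz=R.from_euler("z",a).as_matrix()
print("origin",m+Rz@[.0699,0,0])
E
```

```text
30  109 107 107 107 106 107 107 105  98  93  88  87  87  86  85  87  87  87  87  86  87  86  82 123 188 207 206 206 205 204 205 205 206 206 207 207 207 208 208 209 209 208 208 208 209 208 209 209 210 208 203 199 200 200 199 199 200 200 194 174 161 163 149 111 104 103 121 171 203 200 199 199 199 199 200 194 173 159 160 161 162 161 164 187 212 210 211 210 210 211 210 210 210 210 211 211 210 210 211 212 213 211 212 212 211 211 212 211 212 212 211 212 216 189  79  60  67  72  75  82  88  96 102 106 107 107
75  106 107 107 108 108 109 107 107 108 110 110 107 101  87  64  61  61  50 170 251 244 242 242 242 242 242 242 243 243 243 243 243 243 243 243 243 245 241 206 141  89  93  94  93 113 174 212 208 208 208 207 202 199 199 200 200 200 199 201 192 163 149 142 119 111 112 107 148 204 200 199 199 199 199 199 201 188 159 161 162 165 145  86  99 104 108 107 107 108 107 106 106 107 107 106 106 105 105 104 104 105 105 105 106 107 108 107 104  94 183 250 178  43  52  56  62  66  71  78  85  91  96 101 102 103 103
120  102 102 102 104 102 104 105 105 104 105 104 107 109 111 111 105  99  90  86  87
[... 1469 characters left out ...]
, 102, 102, 102, 102, 102, 101, 102, 101, 102, 101, 102, 98, 91, 86, 104, 105, 106, 104, 104, 104]
240 [86, 84, 80, 138, 212, 205, 200, 203, 203, 205, 204, 209, 207, 203, 200, 205, 208, 206, 205, 185, 107, 113, 114, 114, 113, 112, 212, 210, 133, 67, 71, 72, 72, 73, 73, 73, 73, 71, 71, 106, 116, 115, 115, 114, 115, 114, 115, 115, 114, 114, 114, 115, 114, 114, 114, 115, 114, 115, 114, 113, 113, 114, 114, 113, 113]
[138.91093117 166.5951417 ] [  5   7  19  17 247] [0.5201008  0.31562217 0.228     ]
[292.38655462 167.2394958 ] [  6   7  18  17 238] [0.5126478  0.18859065 0.228     ]
[0.5163743  0.25210641 0.228     ] -3.357725080284188 0.1272499692864737
origin [0.5861543  0.24801238 0.228     ]
```

Disc and wall edges agree with the model within 0.5 px; the brake origin is about (0.5873, 0.2482), yaw -3.2°. Now checking how the pad sits in the hand, using the earlier wrist view against the dark bench.

```bash
python3 - <<'E'
from lib import *
np.savez("brake.npz",a=np.radians(-3.2),o=[.5873,.2482,0])
c=load("wrist2.npz");g=cv2.cvtColor(c["color"],cv2.COLOR_BGR2GRAY)
A=np.array([[.922,.386,0,.5154],[.386,-.922,.002,.0877],[0,-.002,-1,.3347],[0,0,0,1]])
def f(x,y,z): # pad coords -> tool coords
    return proj(c,[(A@[x,-y,.055-z,1])[:3]])[0].round(1).tolist()
for p in((.052,-.004,.056),(.052,.004,.056),(.052,.004,0),(.025,.004,.08),(.025,-.004,.08),(.025,0,.056),(-.025,.004,.08),(-.025,-.004,.08),(.046,.015,.002),(.046,.015,.034),(.03,.015,.034),(.03,.015,.044)):print(p,f(*p))
print("rows col258",[(r,int(g[r,258])) for r in range(132,160,1)]);print("col255",[(r,int(g[r,255])) for r in range(204,240,2)],[(r,int(g[r,255])) for r in range(325,350,2)])
for r in(148,175,200,225,240):print(r,"".join(f"{v:4d}" for v in g[r,222:272]))
E
```

```text
(0.052, -0.004, 0.056) [263.7, 154.9]
(0.052, 0.004, 0.056) [246.1, 154.9]
(0.052, 0.004, 0) [248.3, 136.6]
(0.025, 0.004, 0.08) [245.2, 231.8]
(0.025, -0.004, 0.08) [264.7, 231.8]
(0.025, 0, 0.056) [254.8, 210.1]
(-0.025, 0.004, 0.08) [246.0, 330.5]
(-0.025, -0.004, 0.08) [263.4, 330.5]
(0.046, 0.015, 0.002) [230.6, 146.7]
(0.046, 0.015, 0.034) [226.3, 157.6]
(0.03, 0.015, 0.034) [227.1, 186.5]
(0.03, 0.015, 0.044) [225.5, 192.3]
rows col258 [(132, 109), (133, 105), (134, 106), (135, 106), (136, 104), (137, 103), (138, 108), (139, 113), (140, 113), (141, 113), (142, 114), (143, 113), (144, 112), (145, 114), (146, 114), (147, 115), (148, 114), (149, 112), (150, 113), (151, 115), (152, 115), (153, 113), (154, 112), (155, 112), (156, 165), (157, 214), (158, 210), (159, 210)]
col255 [(204, 208), (206, 208), (208, 209), (210, 212), (212, 113), (214, 116), (216, 114), (218, 116), (220, 118), (222, 116), (224, 117), (226, 116), (228, 118), (230, 115), (232, 133), (234, 202), (236, 201), (238, 200)] [(325, 203), (327, 202), (329, 202), (331, 202), (333, 202), (335, 202), (337, 203), (339, 9
[... 388 characters left out ...]
0 209 210 209 210 210 209 210 210 209 210 212 198 141 103 108 108 110 110 108 106 107
200  103 104 104 108 115 116 117 116 116 116 116 117 116 116 117 116 117 116 116 116 116 117 115 121 168 212 209 208 209 208 209 209 208 208 210 209 210 210 211 213 192 119 106 108 109 110 110 108 106 107
225  158 158 157 160 150 114 117 117 117 117 118 117 117 117 117 118 117 117 117 117 116 117 117 117 118 118 118 118 118 118 118 118 117 118 117 117 118 118 118 118 118 115 108 106 105 106 106 106 107 107
240  157 157 157 160 153 129 115 116 117 117 116 116 118 119 120 119 119 119 120 120 119 119 115 153 206 202 201 201 201 201 201 202 201 201 201 201 202 200 202 201 204 181 112 117 118 119 119 118 119 119
```

```bash
python3 - <<'E'
from lib import *
c=load("wrist2.npz")
A=np.array([[.922,.386,0,.5154],[.386,-.922,.002,.0877],[0,-.002,-1,.3347],[0,0,0,1]])
obj=np.array([(.052,-.004,.056),(.052,.004,.056),(.052,-.004,0),(.025,.004,.08),(.025,-.004,.08),(.025,-.004,.056),(.025,.004,.056),(-.025,.004,.08),(-.025,-.004,.08)])
img=np.array([(262.8,155.7),(245.7,155.7),(262,137.7),(244.8,232.4),(263.4,232.4),(262.7,211),(245.6,211),(246,338),(263,338)])
K=np.array([[c["fx"],0,c["cx"]],[0,c["fy"],c["cy"]],[0,0,1]],float)
Wc=np.eye(4);Wc[:3,:3]=cv2.Rodrigues(c["rvec"])[0];Wc[:3,3]=c["tvec"].ravel()
for n in(9,7):
    ok,rv,tv=cv2.solvePnP(obj[:n],img[:n],K,None,flags=cv2.SOLVEPNP_SQPNP)
    ok,rv,tv=cv2.solvePnP(obj[:n],img[:n],K,None,rv,tv,True)
    P=cv2.projectPoints(obj[:n],rv,tv,K,None)[0][:,0];print((P-img[:n]).round(1).tolist())
    C=np.eye(4);C[:3,:3]=cv2.Rodrigues(rv)[0];C[:3,3]=tv.ravel()
    M=np.linalg.inv(A)@np.linalg.inv(Wc)@C;print(M.round(4))
E
```

```text
[[0.5, -1.2], [-0.5, -1.2], [-0.3, 1.0], [-1.0, 0.6], [0.7, 0.6], [0.4, 0.8], [0.4, 0.8], [-0.6, -0.6], [0.6, -0.6]]
[[ 1.0000e+00 -6.1000e-03  2.9500e-02 -7.0000e-04]
 [-5.8000e-03 -1.0004e+00 -1.1200e-02  6.0000e-04]
 [ 2.8800e-02  1.1100e-02 -9.9950e-01  4.9700e-02]
 [ 0.0000e+00  0.0000e+00  0.0000e+00  1.0000e+00]]
[[0.3, 0.1], [-0.1, 0.1], [-0.3, 0.0], [-0.7, -0.0], [0.2, 0.0], [0.0, -0.1], [0.6, -0.1]]
[[ 1.0004e+00 -3.0000e-03  5.3000e-03 -8.0000e-04]
 [-3.0000e-03 -1.0004e+00 -1.1400e-02  5.0000e-04]
 [ 4.6000e-03  1.1500e-02 -9.9990e-01  5.5000e-02]
 [ 0.0000e+00  0.0000e+00  0.0000e+00  1.0000e+00]]
```

The pad sits in the hand almost exactly as planned: 0.8 mm offset, bottom edge 55 mm past the tip, tilt ~0.6°. Now to hover over the slot.

```bash
cat >> lib.py <<'E'
G=T([-.0008,.0005,.055],np.diag([1,-1,-1.]))
def tgt(x,y,z):
    b=load("brake.npz");Rz=R.from_euler("z",float(b["a"])).as_matrix();return T(b["o"]+Rz@[x,y,z],Rz)@np.linalg.inv(G)
def inbrake():
    b=load("brake.npz");Rz=R.from_euler("z",float(b["a"])).as_matrix()
    M=np.linalg.inv(T(b["o"],Rz))@cur()@G;print("pad in brake",M[:3,3].round(4),R.from_matrix(M[:3,:3]).as_rotvec(degrees=True).round(2))
E
python3 -c "
from lib import *
inbrake();rows(cur(),tgt(0,-.0285,.26))"
```

```text
pad in brake [-0.091  -0.0281  0.285 ] [ 0.29 -0.    0.08]
8 rows of [0.568, 0.001, 0.156, -0.009, -0.0, 0.002]
```

>>> {"name": "jog_arm", "arguments": {
  "moves": [0.5,0,0.1,0,0,0,0,0.8,0,0.1,0,0,0,0,0.9,0,0.1,0,0,0,0,0.9,0,0.1,0,0,0,0,0.8,0,0.2,0,0,0,0,0.5,0,0.3,0,0,0,0,0.15,0,0.3,0,0,0,0,0,0,0,0,0,0,0]
}}

```text
t: 10.3
eef_pos: [0.5873, 0.2146, 0.3131]
tool_rot: [-0.0, 1.0, -0.027, -0.002]
contact_force: [0.2, -0.3, -4.3]
gripper_width: 0.075
grasp_force: 79.1
```

>>> {"name": "jog_arm", "arguments": {
  "moves": [0,0,0,-0.07,0,0,0,0,0,0,0,0,0,0,0,0,0,0,0,0,0,0,0,0,0,0,0,0,0,0,0,0,0,0,0,0,0,0,0,0,0,0,0,0,0,0,0,0,0,0,0,0,0,0,0,0]
}}

```text
t: 10.97
eef_pos: [0.5877, 0.2157, 0.3153]
tool_rot: [0.001, 1.0, -0.026, 0.0]
contact_force: [1.0, 0.1, -4.0]
gripper_width: 0.076
grasp_force: 79.1
```

```bash
python3 - <<'E'
from lib import *
from station import *
inbrake();rows(cur(),tgt(0,-.0285,.205))
t=read_camera("top");s=read_camera("side")
np.savez("top1.npz",**t);np.savez("side1.npz",**s)
a=cv2.resize(t["color"][130:200,135:215],None,fx=5,fy=5,interpolation=cv2.INTER_CUBIC);b=cv2.resize(s["color"][150:262,130:242],(350,350),interpolation=cv2.INTER_CUBIC)
cv2.imwrite("pics/h1.png",np.hstack([a,b]))
E
```

```text
pad in brake [ 0.0014 -0.033   0.2603] [-0.14 -0.02  0.16]
8 rows of [-0.009, -0.028, 0.346, 0.004, -0.001, 0.005]
```

View pics/h1.png

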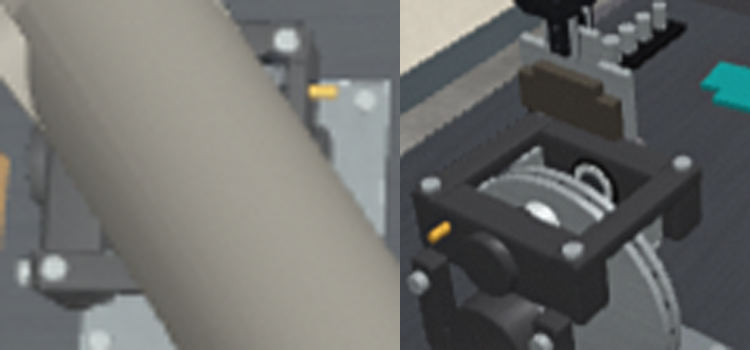

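The side view shows the pad upright above the -y slot, lining towards the disc. It reads 4.5 mm too far out, so I'll correct that first and then descend. That was the tenth picture, so from here I'll go by numbers and force.

>>> {"name": "jog_arm", "arguments": {
  "moves": [-0.03,-0.1,0,0.03,0,0.04,0,-0.03,-0.12,0,0,0,0,0,0,0,0.2,0,0,0,0,0,0,0.4,0,0,0,0,0,0,0.4,0,0,0,0,0,0,0.2,0,0,0,0,0,0,0,0,0,0,0,0,0,0,0,0,0,0]
}}

```text
t: 11.73
eef_pos: [0.5866, 0.2199, 0.2906]
tool_rot: [0.0, 1.0, -0.028, -0.0]
contact_force: [0.6, 1.0, -3.7]
gripper_width: 0.078
grasp_force: 79.1
```

```bash
python3 -c "
from lib import *
inbrake();rows(cur(),tgt(0,-.0285,.205))"
```

```text
pad in brake [-0.     -0.0288  0.2356] [-0.05  0.04 -0.  ]
8 rows of [-0.0, -0.002, 0.191, 0.001, 0.001, -0.0]
```

Position is right; lowering to 0.205.

>>> {"name": "jog_arm", "arguments": {
  "moves": [0,0,0.2,0,0,0,0,0,0,0.3,0,0,0,0,0,-0.01,0.3,0,0,0,0,0,0,0.3,0,0,0,0,0,0,0.3,0,0,0,0,0,0,0.1,0,0,0,0,0,0,0,0,0,0,0,0,0,0,0,0,0,0]
}}

```text
t: 12.4
eef_pos: [0.5868, 0.2204, 0.2611]
tool_rot: [0.0, 1.0, -0.028, 0.0]
contact_force: [0.6, -0.7, -4.0]
gripper_width: 0.073
grasp_force: 79.1
```

```bash
python3 -c "
from lib import *
from station import *
inbrake();rows(cur(),tgt(0,-.0285,.177));print(get_obs()['torque'])"
```

```text
pad in brake [ 2.000e-04 -2.830e-02  2.061e-01] [-0.02 -0.    0.01]
8 rows of [-0.001, 0.001, 0.182, 0.001, -0.0, 0.0]
[-0.00456272 -0.00996105  0.0208447 ]
```

>>> {"name": "jog_arm", "arguments": {
  "moves": [0,0,0.2,0,0,0,0,0,0,0.25,0,0,0,0,0,0,0.25,0,0,0,0,0,0,0.25,0,0,0,0,0,0,0.25,0,0,0,0,0,0,0.2,0,0,0,0,0,0,0.05,0,0,0,0,0,0,0,0,0,0,0]
}}

```text
t: 13.07
eef_pos: [0.5866, 0.2203, 0.2317]
tool_rot: [0.0, 1.0, -0.028, -0.0]
contact_force: [1.2, -0.6, -3.4]
gripper_width: 0.076
grasp_force: 79.1
```

>>> {"name": "jog_arm", "arguments": {
  "moves": [0,0,0.05,0,0,0,0,0,0,0.05,0,0,0,0,0,0,0.05,0,0,0,0,0,0,0.03,0,0,0,0,0,0,0,0,0,0,0,0,0,0,0,0,0,0,0,0,0,0,0,0,0,0,0,0,0,0,0,0]
}}

```text
t: 13.73
eef_pos: [0.5868, 0.2204, 0.2287]
tool_rot: [0.0, 1.0, -0.028, 0.0]
contact_force: [0.1, -0.8, -3.7]
gripper_width: 0.07
grasp_force: 79.1
```

```bash
python3 -c "
from lib import *
from station import *
inbrake();rows(cur(),tgt(0,-.0285,.172));print(get_obs()['torque'])"
```

```text
pad in brake [ 0.0003 -0.0283  0.1737] [-0.01 -0.02  0.  ]
8 rows of [-0.002, 0.001, 0.011, 0.0, -0.001, 0.0]
[ 0.00808989 -0.04962139 -0.01134126]
```

>>> {"name": "jog_arm", "arguments": {
  "moves": [0,0,0.04,0,0,0,0,0,0,0.04,0,0,0,0,0,0,0.03,0,0,0,0,0,0,0,0,0,0,0,0,0,0,0,0,0,0,0,0,0,0,0,0,0,0,0,0,0,0,0,0,0,0,0,0,0,0,0]
}}

```text
t: 14.4
eef_pos: [0.5869, 0.2206, 0.2273]
tool_rot: [-0.0, 1.0, -0.028, 0.001]
contact_force: [-3.1, -1.2, 5.7]
gripper_width: 0.074
grasp_force: 80.4
```

Ledge contact: z force rose by about 9 N at pad z 0.1723. Now pressing towards the disc (tool -y) in small steps.

>>> {"name": "jog_arm", "arguments": {
  "moves": [0,-0.04,0,0,0,0,0,0,-0.04,0,0,0,0,0,0,-0.04,0,0,0,0,0,0,-0.03,0,0,0,0,0,0,0,0,0,0,0,0,0,0,0,0,0,0,0,0,0,0,0,0,0,0,0,0,0,0,0,0,0]
}}

```text
t: 15.07
eef_pos: [0.5877, 0.2222, 0.2273]
tool_rot: [0.001, 1.0, -0.028, 0.001]
contact_force: [-3.1, -2.9, 6.2]
gripper_width: 0.074
grasp_force: 80.5
```

```bash
python3 -c "
from lib import *
from station import *
inbrake();print(get_obs()['torque'],get_obs()['contact_force'])"
```

```text
pad in brake [ 0.0012 -0.0265  0.1723] [-0.09 -0.11 -0.05]
[-0.97555396  0.35798099  0.00410453] [-3.09032295 -2.9151495   6.18264168]
```

>>> {"name": "jog_arm", "arguments": {
  "moves": [0,-0.03,0,0,0,0,0,0,-0.03,0,0,0,0,0,0,0,0,0,0,0,0,0,0,0,0,0,0,0,0,0,0,0,0,0,0,0,0,0,0,0,0,0,0,0,0,0,0,0,0,0,0,0,0,0,0,0]
}}

```text
t: 15.73
eef_pos: [0.588, 0.2231, 0.2273]
tool_rot: [0.001, 1.0, -0.029, 0.001]
contact_force: [-1.9, -4.3, 5.8]
gripper_width: 0.077
grasp_force: 80.5
```

```bash
python3 -c "
from lib import *
from station import *
inbrake();print(get_obs()['torque'],get_obs()['contact_force'])"
```

```text
pad in brake [ 0.0015 -0.0257  0.1723] [-0.11 -0.13 -0.08]
[-1.04979765  0.32456914 -0.07588049] [-1.9246278  -4.34615889  5.84782305]
```

>>> {"name": "jog_arm", "arguments": {
  "moves": [-0.03,-0.03,0,0,0,0,0,-0.03,-0.03,0,0,0,0,0,0,-0.03,0,0,0,0,0,0,0,0,0,0,0,0,0,0,0,0,0,0,0,0,0,0,0,0,0,0,0,0,0,0,0,0,0,0,0,0,0,0,0,0]
}}

```text
t: 16.4
eef_pos: [0.5879, 0.2234, 0.2273]
tool_rot: [0.002, 1.0, -0.029, 0.002]
contact_force: [1.2, -6.9, 5.9]
gripper_width: 0.075
grasp_force: 80.6
```

```bash
python3 -c "
from lib import *
from station import *
inbrake();print(get_obs()['torque'],get_obs()['contact_force'])"
```

```text
pad in brake [ 0.0014 -0.0254  0.1723] [-0.19 -0.2  -0.16]
[-1.68873715 -0.24397374  0.03505261] [ 1.19441945 -6.86708869  5.94211005]
```

>>> {"name": "jog_arm", "arguments": {
  "moves": [0,-0.04,0,0,0,0,0,0,-0.04,0,0,0,0,0,0,-0.04,0,0,0,0,0,0,0,0,0,0,0,0,0,0,0,0,0,0,0,0,0,0,0,0,0,0,0,0,0,0,0,0,0,0,0,0,0,0,0,0]
}}

```text
t: 17.07
eef_pos: [0.5879, 0.2235, 0.2273]
tool_rot: [0.003, 1.0, -0.03, 0.001]
contact_force: [-1.2, -12.3, 9.2]
gripper_width: 0.071
grasp_force: 81.1
```

```bash
python3 -c "
from lib import *
from station import *
inbrake();print(get_obs()['torque'],get_obs()['contact_force'])"
```

```text
pad in brake [ 0.0014 -0.0255  0.1723] [-0.38 -0.15 -0.24]
[-2.76685263  0.22659082  0.07839436] [ -1.21308284 -12.31720534   9.15305199]
```

>>> {"name": "jog_arm", "arguments": {
  "moves": [0,-0.04,0,0,0,0,0,0,-0.04,0,0,0,0,0,0,-0.03,0,0,0,0,0,0,0,0,0,0,0,0,0,0,0,0,0,0,0,0,0,0,0,0,0,0,0,0,0,0,0,0,0,0,0,0,0,0,0,0]
}}

```text
t: 17.73
eef_pos: [0.5879, 0.2235, 0.2272]
tool_rot: [0.005, 1.0, -0.031, 0.001]
contact_force: [-4.6, -16.6, 11.6]
gripper_width: 0.072
grasp_force: 81.4
```

>>> {"name": "jog_arm", "arguments": {
  "moves": [0,0,0,0,0,0,0,0,0,0,0,0,0,0,0,0,0,0,0,0,0,0,0,0,0,0,0,0,0,0,0,0,0,0,0,0,0,0,0,0,0,0,0,0,0,0,0,0,0,0,0,0,0,0,0,0]
}}

```text
t: 18.4
eef_pos: [0.588, 0.2236, 0.2273]
tool_rot: [0.005, 1.0, -0.031, 0.001]
contact_force: [-3.0, -16.1, 12.2]
gripper_width: 0.076
grasp_force: 81.4
```

```bash
python3 -c "
from lib import *
from station import *
inbrake();o=get_obs();print(o['torque'],o['contact_force'],abs(o['joint_vel']).max())
c=read_camera('wrist');np.savez('wrist4.npz',**c);g=cv2.cvtColor(c['color'],cv2.COLOR_BGR2GRAY)
A=cur()
for p in((.052,-.004,.056),(.052,.004,.056),(.025,.004,.08),(.025,-.004,.08),(.025,.004,.056)): print(p,proj(c,[(A@G@[*p,1])[:3]])[0].round(1))
for r in(165,175,200,240):print(r,''.join(f'{v:4d}' for v in g[r,222:272]))
print([(r,int(g[r,255])) for r in range(146,162)],[(r,int(g[r,255])) for r in range(206,240,2)])
"
```

```text
pad in brake [ 0.0014 -0.0256  0.1723] [-0.56 -0.11 -0.32]
[-3.7336963   0.588883    0.12041837] [ -3.00858766 -16.09509527  12.1755065 ] 0.0023967337082574577
(0.052, -0.004, 0.056) [264.6 156.4]
(0.052, 0.004, 0.056) [247.1 156.4]
(0.025, 0.004, 0.08) [246.3 233.3]
(0.025, -0.004, 0.08) [265.8 233.3]
(0.025, 0.004, 0.056) [247.4 211.4]
165  201 201 202 201 175 119 114 114 115 115 115 116 115 115 115 114 115 114 114 114 113 113 112 128 176 206 204 203 202 203 202 202 203 203 203 203 202 202 202 204 197 154  86  91  92  93  93  92  91  92
175  200 201 201 196 169 129 114 116 116 116 116 116 116 116 115 116 115 116 116 115 115 115 112 119 163 207 204 203 203 203 203 203 203 203 203 203 202 203 203 204 198 157  90  96  98  97  96  97  97  96
200  208 208 209 196 147 114 116 117 118 116 117 117 117 116 116 116 116 116 116 115 115 115 114 111 152 208 205 203 203 203 203 203 203 203 203 203 203 202 203 205 191 137 101 105 107 106 107 107 107 106
240  196 195 195 196 193 161 110 115 116 115 115 115 116 118 117 118 118 118 117 118 118 116 112 148 199 195 194 194 195 194 194 194 194 194 194 194 195 194 193 195 195 183 141 112 115 115 115 115 116 116
[(146, 137), (147, 110), (148, 111), (149, 108), (150, 112), (151, 113), (152, 112), (153, 110), (154, 108), (155, 110), (156, 160), (157, 207), (158, 203), (159, 203), (160, 203), (161, 202)] [(206, 202), (208, 202), (210, 206), (212, 112), (214, 113), (216, 110), (218, 114), (220, 115), (222, 112), (224, 115), (226, 114), (228, 115), (230, 112), (232, 130), (234, 195), (236, 194), (238, 194)]
```

The pad hasn't slipped in the hand. It stands on the ledges (z 0.1723, x +1.4 mm, tilt about 1°), pressed on the disc at about 16 N and at rest. Handing in.

```bash
python3 -c "
from station import *
print(hand_in())"
```

```text
the job is handed in; nothing more can be done
None
```

I handed the job in with the pad held on the ledges of the pushed-back-piston slot, lining pressed on the disc at about 16 N; hand-in returned no verdict, so whether it passed is unconfirmed.

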